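# Sweep the saw-cut ends off the welding plate into the scrap tray

## Robot

A 7-joint arm with a two-finger parallel gripper is mounted at the origin on the work surface. World frame = base frame: x ahead of the robot, y to its left, z up, the work surface at z = 0. Lengths are in m, angles in rad, forces in N, time in s.
With the tool pointing down it reaches from about 0.4 to 0.875 m from the base axis. Payload 19.3 kg.
Tool frame: the origin (TCP) lies at the very end of the fingers, on their centre line; the grasp point (between the pads) lies bot.grasp_offset behind it (bot.grasp_offset is the distance from the TCP to the grasp point, in m); z points along the fingers, y is the direction in which the jaws open and shut (so a half turn about z gives the same grasp; the last joint's range is limited). The gripper opens to 85 mm and grips with 20 to 120 N. Pads are 22 mm wide; open, the fingers measure 114 mm over their backs; the gripper's body (76 mm by 85 mm) begins 54 mm behind the grasp point. The pads swing forward as they close: fully open they stand 13 mm farther back than shut.
Start: joints at [-1.19, 0.521, -0.036, 1.599, 0.021, 1.021, -0.113], TCP at [0.272, 0.563, 0.231] pointing down, gripper open.
Joint ranges: [-2.91, 2.91], [-0.3, 2.13], [-1.5, 1.42], [0.17, 2.43], [-1.26, 4.41], [0.16, 1.93], [-2.52, 2.52]. Speed limits (rad/s): [1.89, 1.89, 2.39, 2.39, 3.01, 3.01, 3.01].

## Interface

Orientations are given as [roll, pitch, yaw] about the fixed x, y, z axes, in that order (R = Rz(yaw) Ry(pitch) Rx(roll)).
In Python, from workcell import bot gives the robot as it stands. The module is installed in compiled form; this text tells all that it offers.
- The arm moves only by the shell command python3 -m handwheel 'ROWS' [OPENING] [FORCE]. ROWS is JSON, a list of rows, each a list of 6 numbers: the shift along the tool's x, y, z as a fraction of full scale, then the turn, a rotation vector about the tool's x, y, z as a fraction of full scale. In form: [[x, y, z, rx, ry, rz], ...]. A call has 1 to 8 rows; each row shifts and turns the commanded pose from where the row before left it, along the tool's axes as they then stand; what a row does not reach is not made up. Full scale, the value 1, is 0.025 m for a shift and 360 degrees for a turn. A row lasts 1/8 s, in which the tool goes at most 62.5 mm and 10.7 degrees, less where a joint would pass 70% of its speed; a pose out of reach is approached as far as the arm can. A call with a number of a shift or a turn outside -1 to 1 is refused whole. A call with a gripper value outside its range is refused whole. OPENING is the closure, from -1 (fully open) to 1 (shut), set as the call begins (- or left out, the last holds). The fingers move at their own pace and stop on an object; FORCE is the grip in N (left out, the last holds). Time passes only in rows, so rows that do not move let the fingers close. It gives the time, the measured TCP pose, the force and the opening at its end, in the units of the state.
- bot.observe(): the state, without advancing time (a new reading comes with each control period).
- bot.grab_frame(name): name is "side" or "top" or "wrist"; returns a dict with "pixels" (384x512x3 uint8, blue, green, red), "vertical_fov" (degrees; the focal length in pixels is half the picture's height over the tangent of half this angle, whatever the lens; pixels are square), "cx", "cy" (the principal point, pixels), "R" (3x3) and "t" (3): a world point X has camera coordinates R X + t. Camera axes: x right, y down, z forward; pixel columns grow to the right and rows downward; lengths in m; the calibration is good to about 2 mm. A picture is of the moment at which its call begins. There is no depth.
- bot.job_done(): hands the job in, once; it reports no verdict.
Trained networks look in a picture, given as the dict that the camera call returned (one of the last four; its "shot" number tells which), for a name from the list of things; names that differ only in an ending like _2 or _b are one class to them, and where a whole thing is asked for, a point or a joint stands for the part that bears it (a point fixed in the world has none). Each returns a list of dicts, best first, with "score" (0 to 1); they miss things now and then, are a little off and sometimes report something else, mostly with a low value. They report only what shows in the picture. A call takes as long as a camera call.
- bot.trace(picture, thing): "region" (384x512 bool, what is visible of it) and "point" ([column, row] in pixels, amid what is visible of it).
The state is a dict: "clock": time; "qpos": joint angles; "qd": joint speeds; "joint_efforts": joint torques, N m; "position": TCP position; "tool_rot": TCP orientation; "force": force on the tool from outside, world axes, zero at the start; "moment": the same for the moment, N m; "grip_width": finger opening in m.
Only numpy, scipy, OpenCV 4.12 (cv2) and the standard library are available. Lean on these libraries where they do the work, as an engineer would, in place of code of your own. Each camera call takes 0.05 s, during which the arm holds its last target.

## Task

Clear the scrap off the raised welding plate: with your fingers, sweep the three short cut ends (a stub of square tube, a solid round slug and a small flat block) across the plate and over its edge into the shallow steel scrap tray that stands against one side of it. Only push them along the plate, do not pick them up, and do not use the deep grey parts box on the opposite side. Leave the finished drilled bar, the flanged bush and the tools on and beside the plate where they are.

Things in the scene. Friction and masses are not known exactly. Their poses are not given: they have to be found in the camera images.
- plate: raised dark steel plate, fixed, 320 (its x) by 360 mm (its y); origin at bench level under its centre, upper face 70 mm above it. Black dots: clamping holes, nothing falls in. A back stop 35 mm high runs along y at x = +142 mm. Its sides at y = +-180 mm are free edges without a lip. Along the plate's y nothing but another cut end stands between a cut end and the tray
- tray: shallow open scrap tray of bare steel sheet, fixed, 300 mm (x) by 140 mm (y) outside, walls 3 mm thick and 52 mm high, floor 3 mm; origin under its centre. Axes parallel to the plate's. It stands against the plate's y = +180 side or its y = -180 side, 2 mm from the edge, with its rim 18 mm below the plate's upper face. A U-shaped handle sticks out 25 mm at each x end
- partsbox: deep grey plastic box for finished parts, fixed, 280 mm (x) by 140 mm (y), 95 mm high (rim 25 mm above the plate's upper face); origin under its centre. It stands against the side of the plate opposite to the tray, 2 mm from the edge. A few finished parts lie on its floor
- tube_end_center (a point): centre of a short stub of square steel tube, 30 by 30 mm, 36 mm long, hollow, lying on a flat side on the plate, so its centre is 15 mm above the plate. About 90 g. Its x axis runs along the tube
- round_end_center (a point): centre of a solid round steel slug, 36 mm in diameter and 22 mm high, standing flat on the plate, centre 11 mm above it. About 170 g
- flat_end_center (a point): centre of a solid steel block cut from flat bar, 40 mm (its x) by 32 mm (its y) and 14 mm high, lying flat on the plate, centre 7 mm above it. About 140 g
- drilled_bar: finished part to leave alone: flat steel bar 120 mm long (its y), 32 mm wide, 10 mm thick, a hole near each end, lying along the middle of the plate; origin under its centre, between the near and the far cut ends
- bush: finished part to leave alone: steel flanged bush standing on its flange (44 mm across, 8 mm high), body 30 mm across, 42 mm high, open bore; origin under its centre
- magnet: red welding magnet to leave alone: trapezoid 80 mm long (its y), 19 mm thick, 46 mm high, standing on its long edge before the back stop; origin under its centre
- punch: steel centre punch to leave alone: 112 mm long (its y), 11 mm thick, lying along the back stop; origin under it
- hammer: chipping hammer with wooden handle to leave alone, 220 mm long (its x), head 75 mm wide, 23 mm high, lying on the bench to the left of the plate and what stands beside it; origin under its middle
- wire_brush: wire brush with wooden handle to leave alone, 250 mm long (its x), 30 mm wide, 40 mm high, lying on the bench to the right of the plate and what stands beside it; origin under its centre

How it is judged:
By the outcome, as a careful person would: the job done as asked, in the order asked, and still so for the second after the job is handed in, with the robot touching nothing.
It also fails if it takes over 64 s, if anything falls off the work surface, if the arm or the gripper's body presses on something with over 40 N, if the wrist force passes 120 N, or if a joint passes its speed limit or range.

## Working session

There is one attempt and no reset: what is moved stays moved. The work goes in short steps, Python scripts to look and compute and a shell command to move; the robot and the scene stay as the last step left them, time stands still between calls to the robot, and variables do not carry over. Pictures are saved under pics/ and viewed, and the job is handed in when it is done.

```bash
mkdir -p pics; ls; python3 - <<'E'
from workcell import bot
import cv2,numpy as np
s=bot.observe()
print({k:np.round(v,3).tolist() for k,v in s.items()}, bot.grasp_offset)
for n in ["side","top"]:
    p=bot.grab_frame(n); cv2.imwrite(f"pics/{n}0.png",p["pixels"])
    print(n,p["vertical_fov"],p["cx"],p["cy"],np.round(p["R"],3).tolist(),np.round(p["t"],3).tolist(),p["shot"])
E
```

```text
pics
{'clock': 0.0, 'qpos': [-1.19, 0.522, -0.036, 1.6, 0.021, 1.021, -0.113], 'qd': [-0.0, 0.0, 0.001, -0.0, -0.001, -0.001, 0.0], 'joint_efforts': [-0.001, -92.712, 1.98, -36.993, 0.018, 0.008, 0.0], 'position': [0.272, 0.562, 0.231], 'tool_rot': [-3.14, 0.0, 2.691], 'force': [0.339, 0.39, 0.236], 'moment': [0.07, -0.027, -0.023], 'grip_width': 0.086} 0.0187
side 52.707013384846356 263.1252689291635 182.35101574558064 [[0.818, -0.576, -0.004], [-0.398, -0.56, -0.726], [0.416, 0.595, -0.688]] [-0.493, 0.311, 0.881] 1
top 52.894956533127626 258.17460998644987 195.4714207943116 [[0.005, -1.0, -0.008], [-0.987, -0.003, -0.16], [0.16, 0.009, -0.987]] [-0.006, 0.621, 1.087] 2
```

View pics/top0.png

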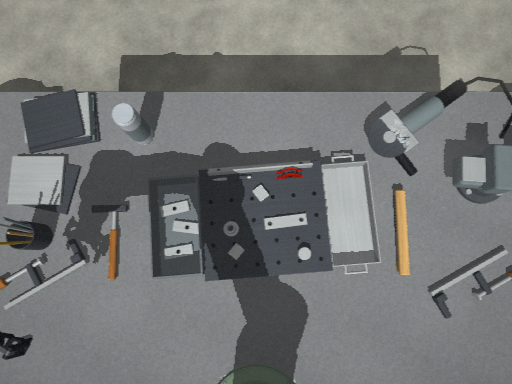

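View pics/side0.png

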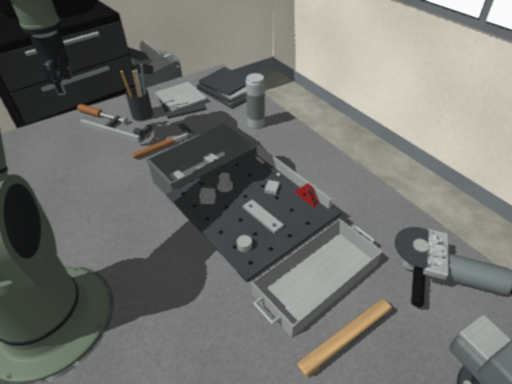

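```bash
cat > h.py <<'E'
from workcell import bot
import cv2,numpy as np
def ray(p,u,v):
    f=p["pixels"].shape[0]/2/np.tan(np.radians(p["vertical_fov"])/2)
    R=np.array(p["R"]);t=np.array(p["t"])
    d=R.T@np.array([(u-p["cx"])/f,(v-p["cy"])/f,1]);return -R.T@t,d
def at(p,u,v,z):
    o,d=ray(p,u,v);return (o+d*(z-o[2])/d[2])
def proj(p,X):
    f=p["pixels"].shape[0]/2/np.tan(np.radians(p["vertical_fov"])/2)
    c=np.array(p["R"])@np.array(X)+np.array(p["t"]);return np.array([p["cx"]+f*c[0]/c[2],p["cy"]+f*c[1]/c[2]])
Z=dict(tube_end_center=.1,round_end_center=.092,flat_end_center=.084,drilled_bar=.08,bush=.095,magnet=.1,plate=.07,tray=.052,partsbox=.095,punch=.08,hammer=.02,wire_brush=.03)
E
python3 - <<'E'
from h import *
for n in ["top","side"]:
    p=bot.grab_frame(n); im=p["pixels"].copy()
    for k,z in Z.items():
        for r in bot.trace(p,k)[:2]:
            if r["score"]<.3: continue
            m=r["region"].astype(np.uint8)
            c=max(cv2.findContours(m,0,2)[0],key=cv2.contourArea)
            (cx,cy),_,_=rr=cv2.minAreaRect(c)
            b=np.array([at(p,*q,z)[:2] for q in cv2.boxPoints(rr)])
            print(n,k,round(r["score"],2),np.round(r["point"]),"pt",np.round(at(p,*r["point"],z)[:2],3),"box",np.round(b*1000).astype(int).tolist())
            cv2.drawContours(im,[c],-1,(0,255,0),1)
    s=cv2.resize(im[130:300,130:400] if n=="top" else im[100:340,130:400],None,fx=2.4,fy=2.4,interpolation=2)
    cv2.imwrite(f"pics/{n}1.png",s)
E
```

```text
top tube_end_center 0.6 [236. 253.] pt [0.452 0.057] box [[453, 78], [479, 56], [460, 34], [434, 55]]
top flat_end_center 0.42 [262. 192.] pt [ 0.627 -0.015] box [[627, 16], [650, -7], [620, -37], [597, -15]]
top drilled_bar 0.63 [283. 221.] pt [ 0.543 -0.075] box [[553, -18], [569, -139], [534, -143], [518, -22]]
top bush 0.61 [232. 229.] pt [0.519 0.069] box [[541, 92], [541, 52], [502, 52], [502, 91]]
top magnet 0.48 [289. 172.] pt [ 0.681 -0.09 ] box [[689, -58], [695, -118], [668, -121], [661, -61]]
top plate 0.98 [261. 223.] pt [ 0.537 -0.012] box [[695, 179], [727, -194], [406, -213], [376, 144]]
top tray 0.76 [350. 212.] pt [ 0.572 -0.273] box [[734, -181], [754, -326], [407, -357], [388, -219]]
top partsbox 0.72 [174. 227.] pt [0.524 0.23 ] box [[667, 319], [676, 167], [390, 143], [382, 288]]
top partsbox 0.7 [112. 230.] pt [0.514 0.403] box [[588, 466], [588, 367], [381, 355], [380, 451]]
top punch 0.51 [289. 172.] pt [ 0.686 -0.091] box [[695, -59], [700, -124], [671, -126], [666, -61]]
top punch 0.43 [235. 179.] pt [0.663 0.065] box [[669, 125], [677, 21], [665, 20], [657
[... 882 characters left out ...]
223. 185.] pt [0.509 0.057] box [[522, 107], [555, 84], [516, 23], [486, 45]]
side magnet 0.77 [308. 196.] pt [ 0.668 -0.113] box [[648, -81], [700, -59], [703, -136], [653, -155]]
side magnet 0.74 [261. 216.] pt [ 0.526 -0.098] box [[503, -48], [540, -30], [557, -157], [522, -171]]
side partsbox 0.62 [196. 157.] pt [0.505 0.209] box [[369, 281], [725, 342], [668, 142], [353, 112]]
side hammer 0.59 [164. 145.] pt [0.479 0.411] box [[382, 493], [624, 499], [594, 393], [366, 395]]
side wire_brush 0.7 [346. 336.] pt [ 0.513 -0.429] box [[392, -412], [649, -405], [643, -445], [394, -447]]
side wire_brush 0.47 [316. 273.] pt [ 0.565 -0.274] box [[394, -211], [779, -144], [745, -339], [404, -367]]
```

```bash
python3 - <<'E'
import cv2
a=cv2.imread('pics/top0.png')[140:290,140:390]; cv2.imwrite('pics/top0c.png',cv2.resize(a,None,fx=3.2,fy=3.2,interpolation=2))
E
```

```text
(no output)
```

View pics/top0c.png

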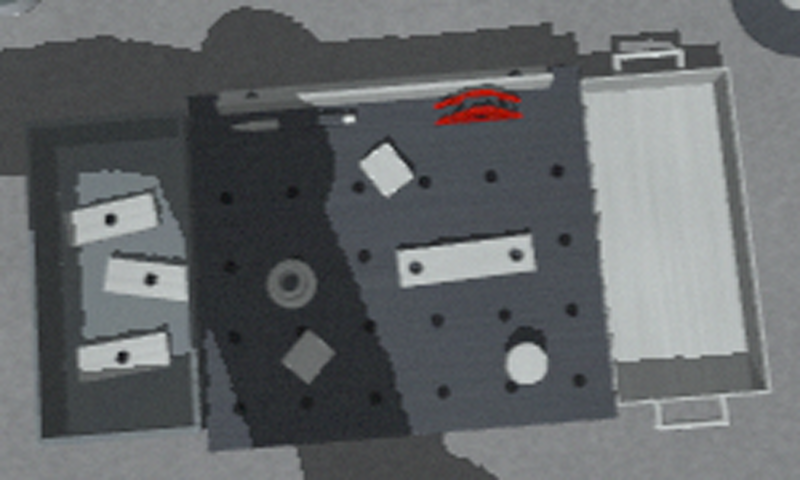

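View pics/side1.png

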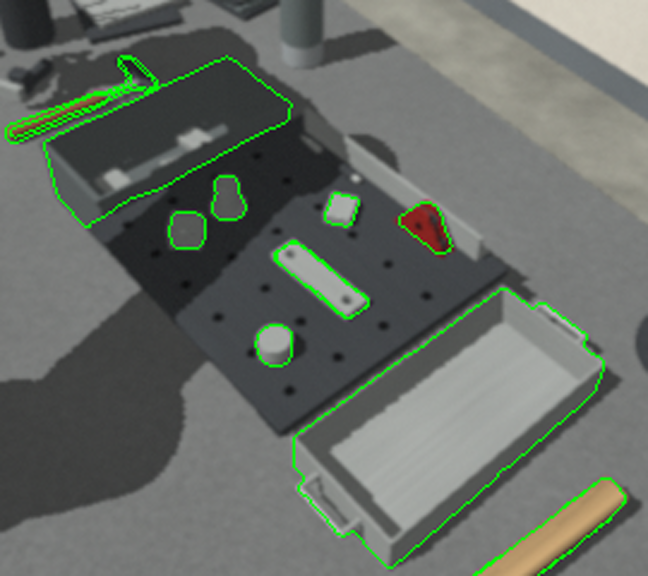

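```bash
cat >> h.py <<'E'
def pl(P,th,c):
    P=np.asarray(P)[:2]-c; return np.array([np.cos(th)*P[0]+np.sin(th)*P[1],-np.sin(th)*P[0]+np.cos(th)*P[1]])
E
python3 - <<'E'
from h import *
p=bot.grab_frame("top")
C=lambda a,b:(a/3.2+140-.3,b/3.2+140-.3)
nl=at(p,*C(209,451),.07)[:2];nr=at(p,*C(617,415),.07)[:2];fr=at(p,*C(581,66),.07)[:2]
print(nl,nr,fr,np.linalg.norm(nl-nr),np.linalg.norm(nr-fr))
d=nl-nr;th=np.arctan2(-d[0],d[1]);d2=fr-nr;th2=np.arctan2(d2[1],d2[0]);print(th,th2)
c=(nl+fr)/2;
for t in (th,th2):
    for k,(u,v),z in [("flatlow",(397,196),.084),("flattop",(386,142),.084),("flatR",(413,176),.084),("flatL",(360,164),.084),("barLtop",(396,250),.08),("barLbot",(401,287),.08),("barRtop",(532,235),.08),("barRbot",(536,270),.08),("magbotL",(437,124),.08),("magbotR",(521,121),.08),("tubeT",(309,330),.1),("tubeR",(335,352),.1),("tubeB",(308,384),.1),("tubeL",(282,356),.1),("slug",(527,363),.092),("bushflangeC",(292,284),.1),("traycornerNR",(770,392),.052),("trayNL",(618,403),.052),("trayFR",(731,70),.052)]:
        w=at(p,*C(u,v),z); print(k,np.round(w[:2]*1000),np.round(pl(w,t,c)*1000))
print(c)
w=bot.grab_frame("wrist");cv2.imwrite("pics/w0.png",w["pixels"])
E
```

```text
[0.37586207 0.14413118] [ 0.40846313 -0.21265851] [ 0.72261128 -0.18798741] 0.3582760335979099 0.31511541024790535
0.09112029411135054 0.078372476888187
flatlow [600. -20.] [50. -2.]
flattop [648. -10.] [100.   3.]
flatR [618. -34.] [ 67. -18.]
flatL [628.  14.] [82. 28.]
barLtop [552. -19.] [3. 3.]
barLbot [519. -23.] [-30.   1.]
barRtop [ 566. -140.] [   6. -119.]
barRbot [ 534. -143.] [ -26. -119.]
magbotL [666. -56.] [113. -44.]
magbotR [ 669. -131.] [ 109. -120.]
tubeT [480.  56.] [-62.  84.]
tubeR [461.  34.] [-82.  63.]
tubeB [434.  56.] [-108.   89.]
tubeL [458.  79.] [-82. 109.]
slug [ 453. -132.] [-106. -101.]
bushflangeC [520.  71.] [-21.  96.]
traycornerNR [ 429. -353.] [-150. -318.]
trayNL [ 418. -217.] [-148. -182.]
trayFR [ 724. -330.] [ 146. -323.]
flatlow [600. -20.] [50. -2.]
flattop [648. -10.] [100.   5.]
flatR [618. -34.] [ 67. -17.]
flatL [628.  14.] [82. 29.]
barLtop [552. -19.] [3. 3.]
barLbot [519. -23.] [-30.   1.]
barRtop [ 566. -140.] [   7. -119.]
barRbot [ 534. -143.] [ -24. -119.]
magbotL [666. -56.] [114. -43.]
magbotR [ 669. -131.] [ 111. -118.]
tubeT [480.  56.] [-63.  83.]
tubeR [461.  34.] [-83.  62.]
tubeB [434.  56.] [-109.   87.]
tubeL [458.  79.] [-83. 108.]
slug [ 453. -132.] [-105. -102.]
bushflangeC [520.  71.] [-22.  95.]
traycornerNR [ 429. -353.] [-146. -320.]
trayNL [ 418. -217.] [-146. -184.]
trayFR [ 724. -330.] [ 150. -321.]
[ 0.54923668 -0.02192811]
```

```bash
python3 -m handwheel '[[0,0,0,0,0,0.0275],[0,0,0,0,0,0.0275],[0,0,0,0,0,0.0275],[0,0,0,0,0,0.0275],[0,0,0,0,0,0.0275],[0,0,0,0,0,0.0275],[0,0,0,0,0,0]]' 0.48
cat > st.py <<'E'
from h import *
TH=.085;CC=np.array([.5492,-.0219])
s=bot.observe();P=s["position"]
print(round(s["clock"],2),"plate xy",np.round(pl(P,TH,CC)*1000,1),"z",round(P[2]*1000,1),"yaw err",round(s["tool_rot"][2]-np.pi/2-TH,4),"rot",np.round(s["tool_rot"],3),"F",np.round(s["force"],1),"w",round(s["grip_width"],4),"q",np.round(s["qpos"],2))
E
python3 st.py
```

```text
clock: 2.38
position: [0.2721, 0.5627, 0.2313]
tool_rot: [3.141, 0.0, 1.655]
force: [-0.7, -0.3, 0.4]
grip_width: 0.0219
2.38 plate xy [-226.5  606. ] z 231.3 yaw err -0.0006 rot [3.141 0.    1.655] F [-0.7 -0.3  0.4] w 0.0219 q [-1.36  0.53  0.22  1.61 -0.13  1.02 -1.02]
```

```bash
python3 -m handwheel '[[-1,0.3,0,0,0,0],[-1,0.3,0,0,0,0],[-1,0.3,0,0,0,0],[-1,0.3,0,0,0,0],[-1,0.3,0,0,0,0],[-1,0.3,0,0,0,0],[-1,0.3,0,0,0,0],[-1,0.3,0,0,0,0]]' && python3 -m handwheel '[[-1,0.3,0,0,0,0],[-1,0.3,0,0,0,0],[-1,0.3,0,0,0,0],[-1,0.3,0,0,0,0],[-1,0.3,0,0,0,0],[-1,0.3,0,0,0,0],[-1,0.3,0,0,0,0],[-1,0.3,0,0,0,0]]'; python3 st.py
```

```text
clock: 3.38
position: [0.3492, 0.367, 0.2314]
tool_rot: [3.141, -0.0, 1.657]
force: [0.2, 0.4, 1.1]
grip_width: 0.0219
clock: 4.38
position: [0.4254, 0.1728, 0.2314]
tool_rot: [3.141, -0.0, 1.657]
force: [0.3, 0.4, -0.1]
grip_width: 0.0218
4.38 plate xy [-106.8  204.5] z 231.4 yaw err 0.0011 rot [ 3.141 -0.     1.657] F [ 0.3  0.4 -0.1] w 0.0218 q [-0.8   0.27  0.34  2.03 -0.12  0.86 -0.3 ]
```

```bash
python3 -m handwheel '[[-1,0,0,0,0,0],[-1,0,0,0,0,0],[-1,0,0,0,0,0],[-1,0,0,0,0,0],[-1,0,0,0,0,0],[-1,0,0,0,0,0],[-1,0,0,0,0,0],[-1,0,0,0,0,0]]' && python3 -m handwheel '[[-1,0,0,0,0,0],[-1,0,1,0,0,0],[-0.4,0.06,1,0,0,0],[0,0,1,0,0,0],[0,0,0.5,0,0,0],[0,0,0,0,0,0]]'; python3 st.py; python3 - <<'E'
from h import *
from st import TH,CC
p=bot.grab_frame("top");a=p["pixels"][140:300,140:390].copy()
cv2.imwrite("pics/t2.png",cv2.resize(a,None,fx=3.2,fy=3.2,interpolation=2))
w=bot.grab_frame("wrist");cv2.imwrite("pics/w2.png",w["pixels"])
E
```

```text
clock: 5.38
position: [0.4416, -0.0265, 0.2314]
tool_rot: [3.141, -0.0, 1.657]
force: [1.0, -0.2, 0.8]
grip_width: 0.0219
clock: 6.12
position: [0.4479, -0.0852, 0.1436]
tool_rot: [-3.141, -0.0, 1.655]
force: [1.5, -0.1, 0.7]
grip_width: 0.022
6.12 plate xy [-106.3  -54.4] z 143.6 yaw err -0.0007 rot [-3.141 -0.     1.655] F [ 1.5 -0.1  0.7] w 0.022 q [-0.25  0.42  0.4   2.13 -0.27  0.64  0.42]
6.12 plate xy [-106.3  -54.4] z 143.6 yaw err -0.0007 rot [-3.141 -0.     1.655] F [ 1.5 -0.1  0.7] w 0.022 q [-0.25  0.42  0.4   2.13 -0.27  0.64  0.42]
```

View pics/w2.png

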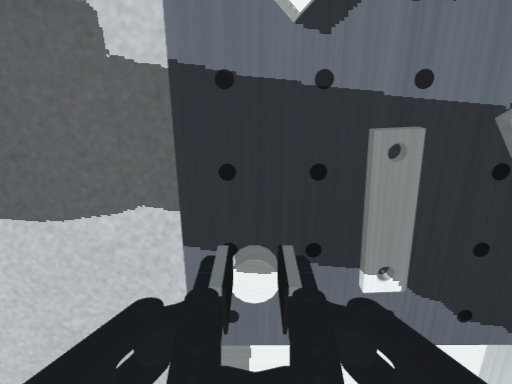

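View pics/t2.png

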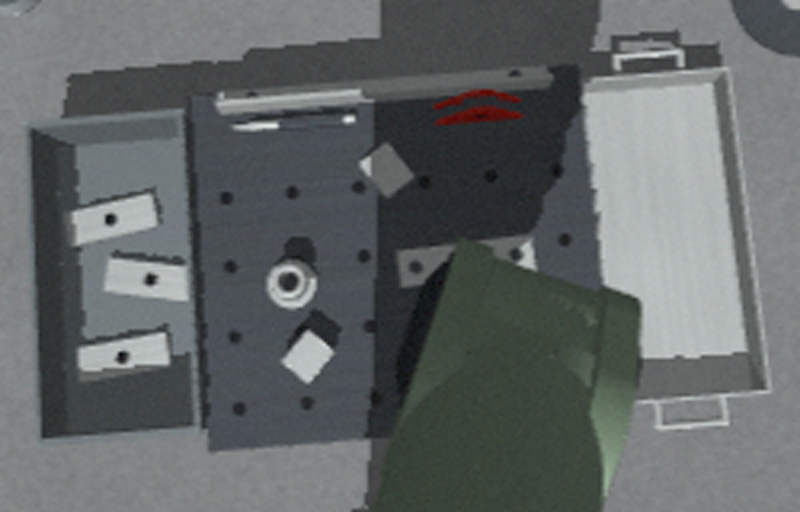

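```bash
python3 -m handwheel '[[0,0,0.8,0,0,0],[0,0,0.8,0,0,0],[0,0,0.7,0,0,0],[0,0,0.4,0,0,0],[0,0,0.1,0,0,0],[0,0,0,0,0,0]]'; python3 st.py; python3 - <<'E'
from h import *
w=bot.grab_frame("wrist");cv2.imwrite("pics/w3.png",w["pixels"])
E
```

```text
clock: 6.98
position: [0.4485, -0.0851, 0.0743]
tool_rot: [3.141, 0.0, 1.654]
force: [0.4, -0.1, 0.3]
grip_width: 0.0222
6.97 plate xy [-105.7  -54.4] z 74.3 yaw err -0.0016 rot [3.141 0.    1.654] F [ 0.4 -0.1  0.3] w 0.0222 q [-0.18  0.55  0.31  2.17 -0.36  0.47  0.49]
```

View pics/w3.png

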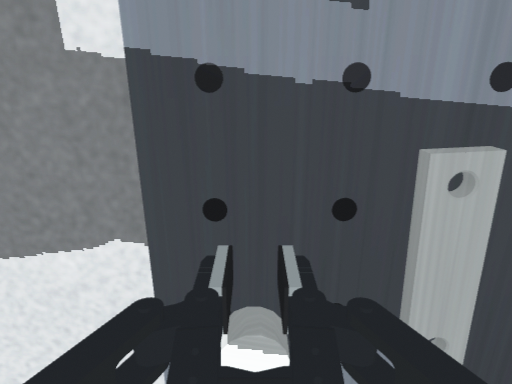

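```bash
python3 -m handwheel '[[-0.4,0,0,0,0,0],[-0.4,0,0,0,0,0],[-0.5,0,0,0,0,0],[-0.5,0,0,0,0,0],[-0.5,0,0,0,0,0],[-0.5,0,0,0,0,0],[-0.5,0,0,0,0,0]]'; python3 st.py; python3 - <<'E'
from h import *
w=bot.grab_frame("wrist")["pixels"];s=bot.grab_frame("side")["pixels"];cv2.imwrite("pics/w4.png",np.hstack([w[120:],s[100:364]])[:,:] if False else cv2.resize(np.hstack([w,s]),(800,300)))
E
```

```text
clock: 7.9
position: [0.4552, -0.1682, 0.0738]
tool_rot: [-3.142, 0.0, 1.654]
force: [-0.5, 1.3, 2.2]
grip_width: 0.0223
7.9 plate xy [-106.1 -137.8] z 73.8 yaw err -0.0018 rot [-3.142  0.     1.654] F [-0.5  1.3  2.2] w 0.0223 q [ 0.01  0.58  0.3   2.1  -0.33  0.51  0.64]
```

View pics/w4.png

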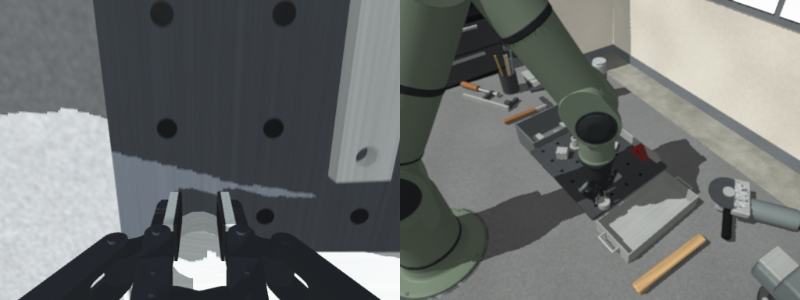

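Slug sits cradled at the fingers, near the edge (side view about pixel (603,203)). Push it over.

```bash
python3 -m handwheel '[[-0.4,0,0,0,0,0],[-0.4,0,0,0,0,0],[-0.4,0,0,0,0,0],[-0.4,0,0,0,0,0],[-0.4,0,0,0,0,0],[-0.2,0,0,0,0,0],[0,0,0,0,0,0]]'; python3 st.py; python3 - <<'E'
from h import *
w=bot.grab_frame("wrist")["pixels"];s=bot.grab_frame("side")["pixels"];cv2.imwrite("pics/w5.png",cv2.resize(np.hstack([w,s]),(800,300)))
cv2.imwrite("pics/s5.png",cv2.resize(s[120:320,180:420],None,fx=3,fy=3,interpolation=2))
E
```

```text
clock: 8.88
position: [0.4597, -0.2224, 0.0738]
tool_rot: [-3.142, 0.0, 1.654]
force: [0.2, 0.4, -0.2]
grip_width: 0.022
8.88 plate xy [-106.2 -192.2] z 73.8 yaw err -0.0023 rot [-3.142  0.     1.654] F [ 0.2  0.4 -0.2] w 0.022 q [ 0.12  0.61  0.29  2.03 -0.32  0.55  0.72]
```

View pics/s5.png

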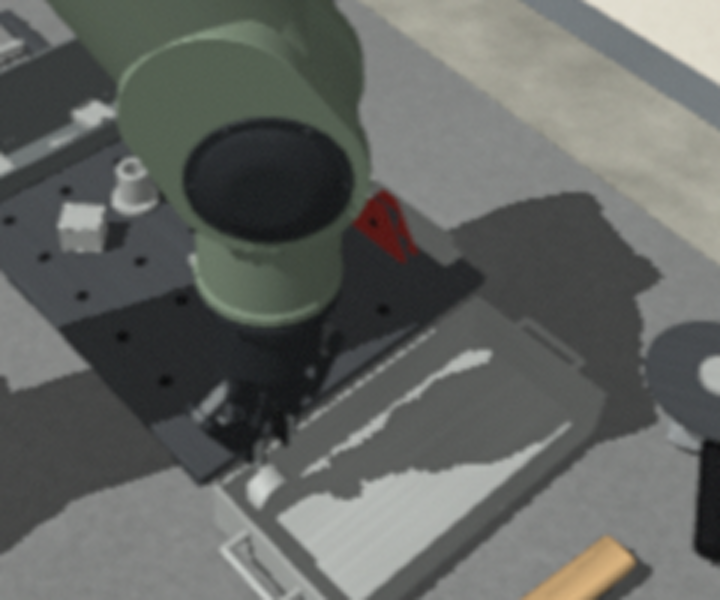

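```bash
python3 -m handwheel '[[0,0,-1,0,0,0],[0,0,-1,0,0,0],[0.5,0.1,-0.9,0,0,0],[1,0.2,0,0,0,0],[1,0.2,0,0,0,0],[1,0.2,0,0,0,0],[1,0.2,0,0,0,0],[1,0,0,0,0,0]]' && python3 -m handwheel '[[1,0,0,0,0,0],[1,0,0,0,0,0],[1,0,0,0,0,0],[1,0,0,0,0,0],[1,0,0,0,0,0],[1,0,0,0,0,0],[1,0,0,0,0,0],[0.5,0,0,0,0,0]]'; python3 -m handwheel '[[0,0,0,0,0,0]]';python3 st.py; python3 - <<'E'
from h import *
w=bot.grab_frame("wrist")["pixels"];s=bot.grab_frame("top")["pixels"];cv2.imwrite("pics/w6.png",cv2.resize(np.hstack([w[:,60:460],s[100:300,120:386].repeat(2,0).repeat(2,1)[:384]]),(800,330)))
E
```

```text
clock: 9.98
position: [0.4708, -0.0819, 0.1463]
tool_rot: [3.141, -0.0, 1.655]
force: [0.4, -0.1, -1.4]
grip_width: 0.0224
clock: 10.98
position: [0.4548, 0.1051, 0.1463]
tool_rot: [-3.142, -0.0, 1.656]
force: [-0.7, -0.6, -0.7]
grip_width: 0.0219
clock: 11.1
position: [0.455, 0.1041, 0.1463]
tool_rot: [-3.142, 0.0, 1.655]
force: [-0.4, -1.0, 0.2]
grip_width: 0.0224
11.1 plate xy [-83.2 133.5] z 146.3 yaw err -0.0003 rot [-3.142  0.     1.655] F [-0.4 -1.   0.2] w 0.0224 q [-0.64  0.43  0.37  2.1  -0.25  0.65 -0.02]
```

View pics/w6.png

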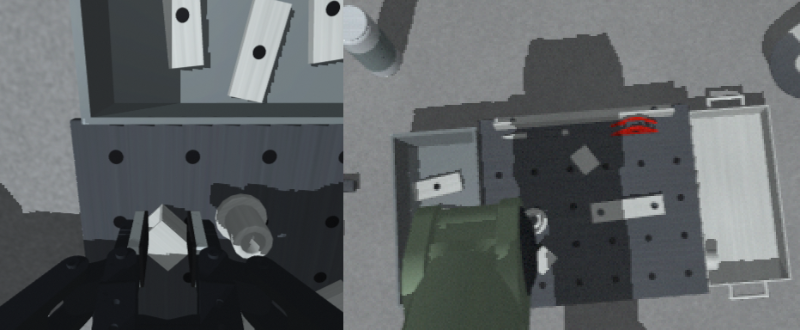

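```bash
python3 -m handwheel '[[0,-0.2,0.9,0,0,0],[0,0,0.9,0,0,0],[0,0,0.7,0,0,0],[0,0,0.3,0,0,0],[0,0,0.09,0,0,0],[0,0,0,0,0,0]]'; python3 st.py; python3 - <<'E'
from h import *
w=bot.grab_frame("wrist")["pixels"];cv2.imwrite("pics/w7.png",w)
E
```

```text
clock: 11.95
position: [0.4504, 0.1031, 0.0744]
tool_rot: [3.141, -0.0, 1.654]
force: [-0.4, 0.0, -0.3]
grip_width: 0.0221
11.95 plate xy [-87.9 132.9] z 74.4 yaw err -0.0021 rot [ 3.141 -0.     1.654] F [-0.4  0.  -0.3] w 0.0221 q [-0.57  0.55  0.28  2.15 -0.33  0.47  0.05]
```

View pics/w7.png

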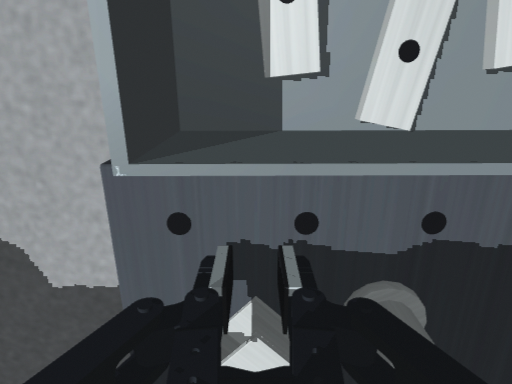

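```bash
python3 - <<'E'
from h import *
from st import TH,CC,P
w=bot.grab_frame("wrist")
tp=pl(P,TH,CC)
o,_=ray(w,0,0);print("cam plate",np.round(pl(o,TH,CC)*1000),o[2])
for (u,v) in [(296,246),(313,262),(316,290),(330,298),(360,302),(375,318),(400,335),(430,352),(455,370),(470,383)]:
    o,d=ray(w,u,v); n=np.array([-np.sin(TH),np.cos(TH),0])
    out=[]
    for off in (-11,0,11):
        y=(tp[1]*1000+off)/1000
        c3=np.array([*CC,0]); k=((y)-(o-c3)@n)/(d@n); X=o+k*d
        out.append((round((pl(X,TH,CC)[0]-tp[0])*1000),round((X[2]-P[2])*1000)))
    print((u,v),out)
print("bush top ctr",np.round(pl(at(w,385,305,.112),TH,CC)*1000))
E
```

```text
12.0 plate xy [-87.8 133. ] z 74.5 yaw err -0.002 rot [ 3.141 -0.     1.654] F [-0.6  0.9  0.6] w 0.0218 q [-0.57  0.55  0.28  2.15 -0.33  0.47  0.05]
cam plate [-88. 216.] 0.21828027504631015
(296, 246) [(24, -34), (22, -13), (19, 8)]
(313, 262) [(32, -15), (28, 4), (24, 22)]
(316, 290) [(29, 11), (25, 26), (22, 42)]
(330, 298) [(34, 17), (30, 32), (26, 47)]
(360, 302) [(47, 20), (42, 34), (36, 49)]
(375, 318) [(50, 31), (44, 44), (38, 57)]
(400, 335) [(57, 40), (50, 52), (43, 64)]
(430, 352) [(64, 49), (57, 60), (49, 71)]
(455, 370) [(69, 57), (61, 67), (53, 77)]
(470, 383) [(71, 62), (62, 72), (54, 81)]
bush top ctr [-38. 134.]
```

```bash
python3 -m handwheel '[[-0.4,0,-0.16,0,0,0],[-0.4,0,0,0,0,0],[-0.3,0,0,0,0,0],[-0.3,-0.05,0,0,0,0],[-0.3,-0.05,0,0,0,0],[-0.3,-0.05,0,0,0,0]]'; python3 st.py; python3 - <<'E'
from h import *
w=bot.grab_frame("wrist")["pixels"];s=bot.grab_frame("side")["pixels"];t=bot.grab_frame("top")["pixels"]
cv2.imwrite("pics/w8.png",np.hstack([cv2.resize(w,(400,300)),cv2.resize(s[110:290,150:390],(400,300),interpolation=2)]))
cv2.imwrite("pics/t8.png",cv2.resize(t[140:290,140:390],None,fx=3,fy=3,interpolation=2))
E
```

```text
clock: 12.8
position: [0.4504, 0.0526, 0.078]
tool_rot: [-3.142, -0.0, 1.654]
force: [-0.8, 1.1, 1.9]
grip_width: 0.0224
12.8 plate xy [-92.1  82.6] z 78.0 yaw err -0.0017 rot [-3.142 -0.     1.654] F [-0.8  1.1  1.9] w 0.0224 q [-0.46  0.54  0.28  2.17 -0.31  0.47  0.14]
```

View pics/w8.png

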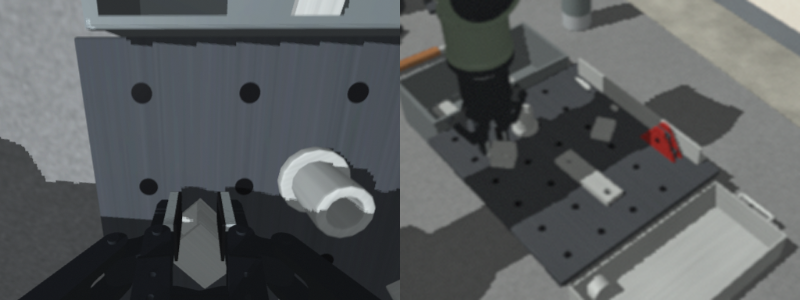

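View pics/t8.png

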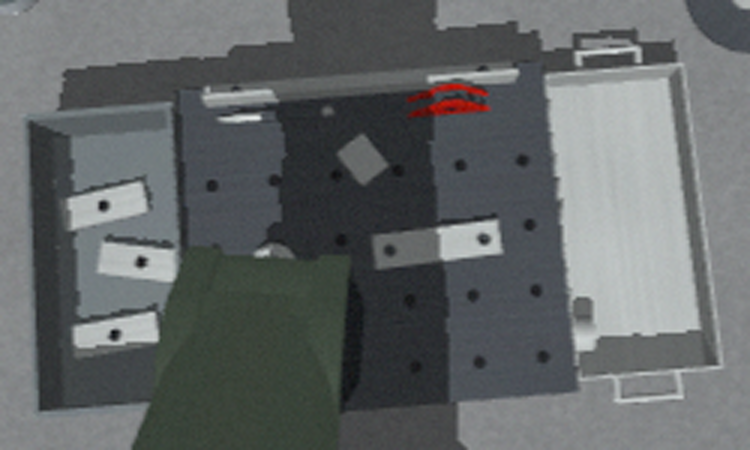

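```bash
python3 -m handwheel '[[-0.5,-0.05,0,0,0,0],[-0.5,-0.05,0,0,0,0],[-0.5,-0.05,0,0,0,0],[-0.5,0,0,0,0,0],[-0.5,0,0,0,0,0],[-0.5,0,0,0,0,0],[-0.5,0,0,0,0,0],[-0.5,0,0,0,0,0]]' && python3 -m handwheel '[[-0.5,0,0,0,0,0],[-0.5,0,0,0,0,0],[-0.5,0,0,0,0,0],[-0.5,0,0,0,0,0],[-0.5,0,0,0,0,0],[-0.5,0,0,0,0,0]]';  python3 st.py; python3 - <<'E'
from h import *
w=bot.grab_frame("wrist")["pixels"];s=bot.grab_frame("side")["pixels"]
cv2.imwrite("pics/w9.png",np.hstack([cv2.resize(w,(400,300)),cv2.resize(s[140:320,180:420],(400,300),interpolation=2)]))
E
```

```text
clock: 13.95
position: [0.4552, -0.0477, 0.078]
tool_rot: [-3.142, 0.0, 1.654]
force: [-0.3, 0.1, 0.3]
grip_width: 0.0226
clock: 14.7
position: [0.4614, -0.1224, 0.0781]
tool_rot: [3.142, 0.0, 1.654]
force: [-0.1, 0.0, -1.0]
grip_width: 0.022
14.7 plate xy [-96.  -92.7] z 78.1 yaw err -0.0017 rot [3.142 0.    1.654] F [-0.1  0.  -1. ] w 0.022 q [-0.05  0.56  0.25  2.11 -0.27  0.5   0.48]
```

View pics/w9.png

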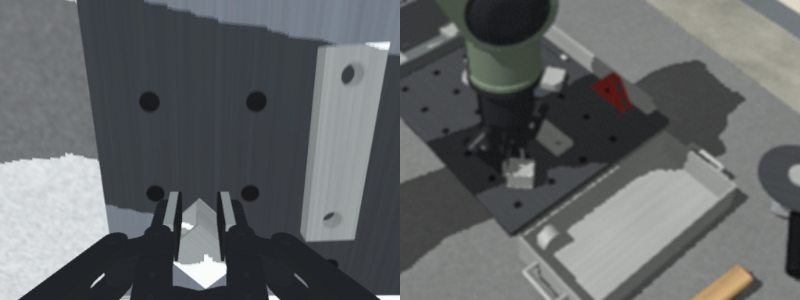

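```bash
python3 -m handwheel '[[-0.4,0.18,0,0,0,0],[-0.4,0.18,0,0,0,0],[-0.4,0.18,0,0,0,0],[-0.4,0.18,0,0,0,0],[-0.4,0.18,0,0,0,0],[-0.4,0.18,0,0,0,0]]' && python3 -m handwheel '[[-0.4,0.1,0,0,0,0],[-0.4,0.05,0,0,0,0],[-0.4,0,0,0,0,0],[-0.4,0,0,0,0,0],[-0.3,0,0,0,0,0],[0,0,0,0,0,0]]';  python3 st.py; python3 - <<'E'
from h import *
w=bot.grab_frame("wrist")["pixels"];s=bot.grab_frame("side")["pixels"]
cv2.imwrite("pics/w10.png",np.hstack([cv2.resize(w,(400,300)),cv2.resize(s[140:320,180:420],(400,300),interpolation=2)]))
E
```

```text
clock: 15.55
position: [0.4936, -0.1798, 0.078]
tool_rot: [-3.142, -0.0, 1.654]
force: [0.4, 0.5, 1.5]
grip_width: 0.0222
clock: 16.3
position: [0.5008, -0.2268, 0.078]
tool_rot: [-3.142, 0.0, 1.653]
force: [-0.8, 0.5, -0.1]
grip_width: 0.0223
16.3 plate xy [ -65.6 -200. ] z 78.0 yaw err -0.0025 rot [-3.142  0.     1.653] F [-0.8  0.5 -0.1] w 0.0223 q [ 0.14  0.64  0.24  1.93 -0.25  0.61  0.63]
```

View pics/w10.png

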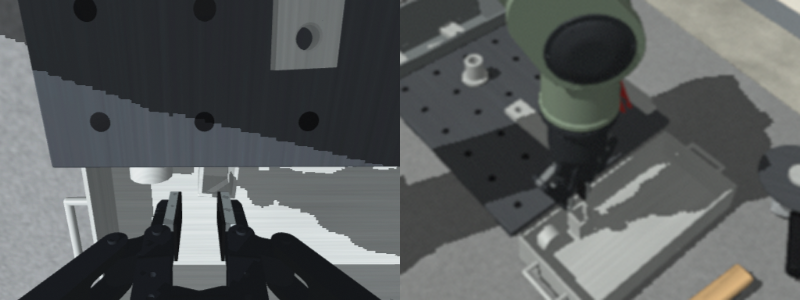

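```bash
python3 -m handwheel '[[0,0,-1,0,0,0],[0,0,-1,0,0,0],[0.5,0.2,-1,0,0,0],[0.9,0.5,-0.2,0,0,0],[1,0.6,0,0,0,0],[1,0.6,0,0,0,0],[1,0.6,0,0,0,0],[1,0.6,0,0,0,0]]' && python3 -m handwheel '[[1,0.6,0,0,0,0],[1,0.6,0,0,0,0],[1,0.6,0,0,0,0],[1,0.6,0,0,0,0],[0.8,0.6,0,0,0,0],[0,0.25,0,0,0,0],[0,0,0,0,0,0]]';python3 st.py; python3 - <<'E'
from h import *
from st import TH,CC
w=bot.grab_frame("wrist");s=bot.grab_frame("top")["pixels"]
for r in bot.trace(w,"flat_end_center")[:2]:
    c=max(cv2.findContours(r["region"].astype(np.uint8),0,2)[0],key=cv2.contourArea)
    print(r["score"],r["point"],np.round([pl(at(w,*q,.084),TH,CC)*1000 for q in cv2.boxPoints(cv2.minAreaRect(c))]).tolist())
cv2.imwrite("pics/w11.png",np.hstack([cv2.resize(w["pixels"],(400,300)),cv2.resize(s[140:290,180:380],(400,300),interpolation=2)]))
E
```

```text
clock: 17.4
position: [0.5672, -0.0838, 0.1581]
tool_rot: [-3.141, -0.0, 1.655]
force: [-0.5, -0.7, 0.3]
grip_width: 0.0216
clock: 18.27
position: [0.6378, 0.0406, 0.1579]
tool_rot: [-3.141, 0.0, 1.654]
force: [-0.7, -0.4, 0.1]
grip_width: 0.0221
18.27 plate xy [93.6 54.8] z 157.9 yaw err -0.002 rot [-3.141  0.     1.654] F [-0.7 -0.4  0.1] w 0.0221 q [-0.34  0.64  0.29  1.64 -0.22  0.89  0.11]
18.27 plate xy [93.6 54.8] z 157.9 yaw err -0.002 rot [-3.141  0.     1.654] F [-0.7 -0.4  0.1] w 0.0221 q [-0.34  0.64  0.29  1.64 -0.22  0.89  0.11]
0.93 [241.2, 259.7] [[60.0, 20.0], [84.0, 36.0], [102.0, 4.0], [76.0, -14.0]]
```

View pics/w11.png

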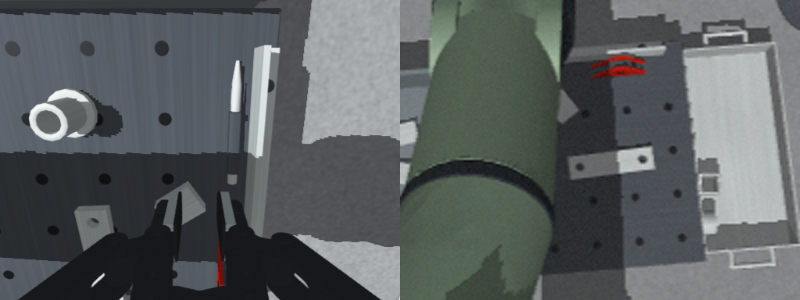

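```bash
python3 -m handwheel '[[0.25,-0.5,0.5,0,0,0],[0,0,0.9,0,0,0],[0,0,0.6,0,0,0],[0,0,0,0,0,0]]';python3 st.py; python3 - <<'E'
from h import *
from st import TH,CC
w=bot.grab_frame("wrist")
cv2.imwrite("pics/w12.png",w["pixels"])
E
```

```text
clock: 18.92
position: [0.6244, 0.0459, 0.1072]
tool_rot: [-3.14, 0.0, 1.653]
force: [-0.3, 0.0, -0.1]
grip_width: 0.0221
18.93 plate xy [80.7 61.2] z 107.2 yaw err -0.0023 rot [-3.14   0.     1.653] F [-0.3  0.  -0.1] w 0.0221 q [-0.34  0.69  0.27  1.71 -0.24  0.78  0.12]
18.93 plate xy [80.7 61.2] z 107.2 yaw err -0.0023 rot [-3.14   0.     1.653] F [-0.3  0.  -0.1] w 0.0221 q [-0.34  0.69  0.27  1.71 -0.24  0.78  0.12]
```

View pics/w12.png

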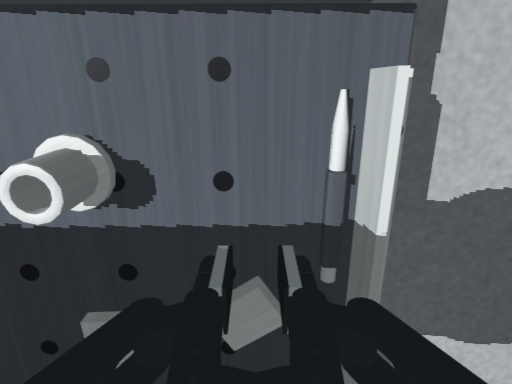

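```bash
python3 -m handwheel '[[0,0,0.7,0,0,0],[0,0,0.5,0,0,0],[0,0,0.13,0,0,0],[0,0,0,0,0,0]]';python3 st.py; python3 - <<'E'
from h import *
w=bot.grab_frame("wrist");cv2.imwrite("pics/w13.png",w["pixels"])
E
```

```text
clock: 19.48
position: [0.6249, 0.0463, 0.0746]
tool_rot: [-3.141, 0.0, 1.654]
force: [-0.5, -0.3, -0.3]
grip_width: 0.0226
19.48 plate xy [81.2 61.5] z 74.6 yaw err -0.0019 rot [-3.141  0.     1.654] F [-0.5 -0.3 -0.3] w 0.0226 q [-0.33  0.74  0.25  1.72 -0.25  0.72  0.13]
```

View pics/w13.png

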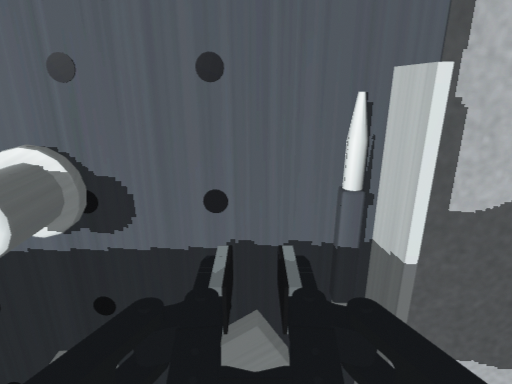

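```bash
python3 -m handwheel '[[-0.4,0,0,0,0,0],[-0.4,0,0,0,0,0],[-0.4,0,0,0,0,0],[-0.4,-0.12,0,0,0,0],[-0.3,-0.15,0,0,0,0],[-0.3,-0.15,0,0,0,0],[-0.3,-0.15,0,0,0,0]]';python3 st.py; python3 - <<'E'
from h import *
w=bot.grab_frame("wrist")["pixels"];s=bot.grab_frame("side")["pixels"]
cv2.imwrite("pics/w14.png",np.hstack([cv2.resize(w,(400,300)),cv2.resize(s[110:290,180:420],(400,300),interpolation=2)]))
E
```

```text
clock: 20.4
position: [0.6157, -0.0176, 0.0748]
tool_rot: [3.142, -0.0, 1.654]
force: [0.7, 0.6, -0.5]
grip_width: 0.0222
20.4 plate xy [66.6 -1.3] z 74.8 yaw err -0.0016 rot [ 3.142 -0.     1.654] F [ 0.7  0.6 -0.5] w 0.0222 q [-0.23  0.72  0.24  1.75 -0.25  0.7   0.23]
```

View pics/w14.png

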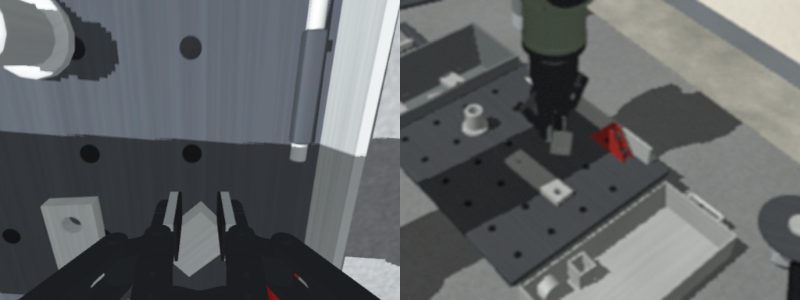

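```bash
python3 -m handwheel '[[-0.25,-0.15,0,0,0,0],[-0.25,-0.15,0,0,0,0],[-0.25,-0.15,0,0,0,0],[-0.3,-0.08,0,0,0,0],[-0.4,0,0,0,0,0],[-0.4,0,0,0,0,0]]';python3 st.py; python3 - <<'E'
from h import *
w=bot.grab_frame("wrist")["pixels"];s=bot.grab_frame("side")["pixels"]
cv2.imwrite("pics/w15.png",np.hstack([cv2.resize(w,(400,300)),cv2.resize(s[110:290,180:420],(400,300),interpolation=2)]))
E
```

```text
clock: 21.25
position: [0.6067, -0.0652, 0.0748]
tool_rot: [3.142, 0.0, 1.654]
force: [-0.5, 0.1, 0.1]
grip_width: 0.022
21.25 plate xy [ 53.6 -48. ] z 74.8 yaw err -0.0019 rot [3.142 0.    1.654] F [-0.5  0.1  0.1] w 0.022 q [-0.15  0.71  0.23  1.76 -0.24  0.69  0.3 ]
```

View pics/w15.png

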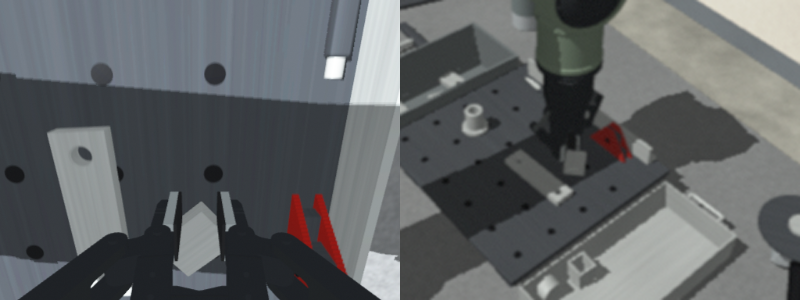

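```bash
python3 -m handwheel '[[-0.5,0,0,0,0,0],[-0.5,0,0,0,0,0],[-0.5,0,0,0,0,0],[-0.5,0,0,0,0,0],[-0.5,0,0,0,0,0],[-0.5,0,0,0,0,0],[-0.5,0,0,0,0,0],[-0.4,0,0,0,0,0]]' && python3 -m handwheel '[[-0.4,0,0,0,0,0],[-0.4,0,0,0,0,0],[-0.4,0,0,0,0,0],[-0.4,0,0,0,0,0],[-0.4,0,0,0,0,0],[0,0,0,0,0,0]]' ;python3 st.py; python3 - <<'E'
from h import *
w=bot.grab_frame("wrist")["pixels"];s=bot.grab_frame("side")["pixels"]
cv2.imwrite("pics/w16.png",np.hstack([cv2.resize(w,(400,300)),cv2.resize(s[110:290,180:420],(400,300),interpolation=2)]))
E
```

```text
clock: 22.35
position: [0.6147, -0.1624, 0.0748]
tool_rot: [-3.142, 0.0, 1.654]
force: [0.0, 1.3, -0.2]
grip_width: 0.0223
clock: 23.1
position: [0.6187, -0.2124, 0.0748]
tool_rot: [-3.141, 0.0, 1.653]
force: [0.7, -0.6, -0.7]
grip_width: 0.0224
23.1 plate xy [  53.1 -195.7] z 74.8 yaw err -0.0029 rot [-3.141  0.     1.653] F [ 0.7 -0.6 -0.7] w 0.0224 q [ 0.1   0.77  0.22  1.64 -0.22  0.76  0.51]
```

View pics/w16.png

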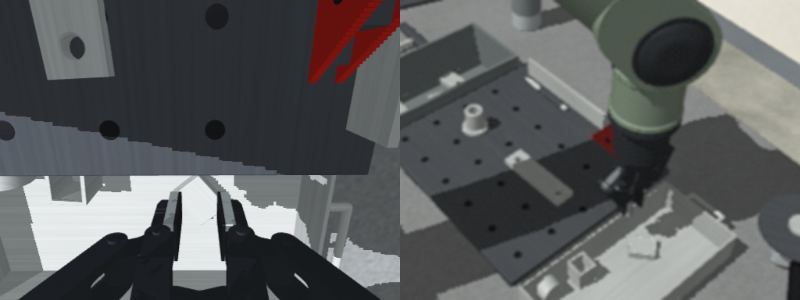

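```bash
python3 -m handwheel '[[0,0,-1,0,0,0],[0,0,-1,0,0,0],[0,0,-1,0,0,0],[0,0,-1,0,0,0],[0,-0.5,-1,0,0,0],[0,-1,-0.8,0,0,0],[-0.5,-1,0,0,0,0],[-0.8,-1,0,0,0,0]]' && python3 -m handwheel '[[-1,-1,0,0,0,0],[-1,-0.6,0,0,0,0],[-1,-0.3,0,0,0,0],[-1,0,0,0,0,0],[-1,0,0,0,0,0],[-1,0,0,0,0,0],[-1,0,0,0,0,0],[0,0,0,0,0,0]]' ;python3 st.py; python3 - <<'E'
from h import *
from st import TH,CC
t=bot.grab_frame("top");s=bot.grab_frame("side")
for k in ["drilled_bar","bush","magnet","punch","hammer","wire_brush","tube_end_center","flat_end_center","round_end_center"]:
    for r in bot.trace(t,k)[:1]: print(k,round(r["score"],2),np.round(r["point"]))
cv2.imwrite("pics/t17.png",cv2.resize(t["pixels"][140:290,140:400],None,fx=3,fy=3,interpolation=2))
cv2.imwrite("pics/s17.png",cv2.resize(s["pixels"][120:340,140:400],None,fx=2.7,fy=2.7,interpolation=2))
E
```

```text
clock: 24.2
position: [0.534, -0.2503, 0.2202]
tool_rot: [3.141, -0.0, 1.656]
force: [0.6, -0.0, 0.9]
grip_width: 0.0224
clock: 25.2
position: [0.5012, -0.4304, 0.2195]
tool_rot: [-3.141, 0.0, 1.653]
force: [-0.1, 0.4, -0.5]
grip_width: 0.0228
25.2 plate xy [ -82.5 -403. ] z 219.5 yaw err -0.0031 rot [-3.141  0.     1.653] F [-0.1  0.4 -0.5] w 0.0228 q [ 0.43  0.61  0.3   1.52 -0.2   1.04  0.86]
25.2 plate xy [ -82.5 -403. ] z 219.5 yaw err -0.0031 rot [-3.141  0.     1.653] F [-0.1  0.4 -0.5] w 0.0228 q [ 0.43  0.61  0.3   1.52 -0.2   1.04  0.86]
drilled_bar 0.77 [286. 222.]
bush 0.72 [112. 230.]
punch 0.44 [236. 180.]
hammer 0.6 [113. 228.]
wire_brush 0.91 [402. 232.]
flat_end_center 0.62 [338. 196.]
round_end_center 0.48 [330. 247.]
```

View pics/t17.png

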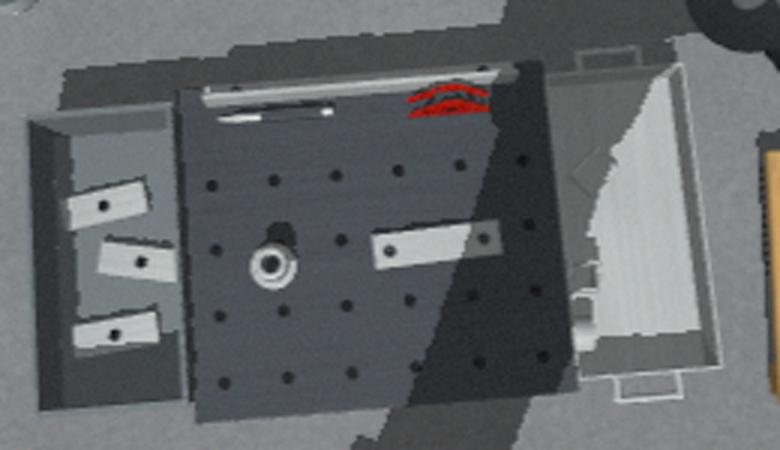

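View pics/s17.png

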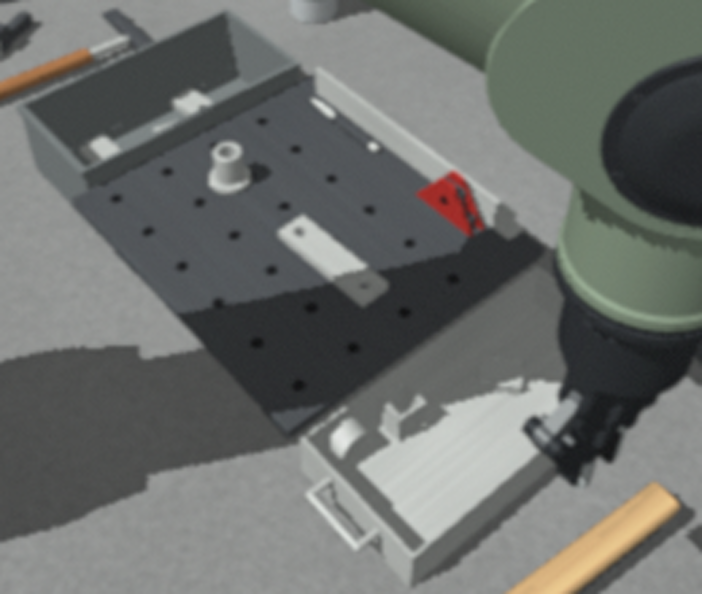

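```bash
python3 -c "
from workcell import bot
print(bot.job_done())"
```

```text
the job is handed in; nothing more can be done
None
```

The plate is clear: I pushed the slug, then the square tube stub, then the flat block along it with partly closed fingers. All three went over the edge into the scrap tray. The job was handed in at about 25 s of the 64 s allowed.

- **Cut ends:** the last top and side pictures show all three inside the tray. The slug seems to have landed on its side.
- **Parts left alone:** the drilled bar, bush and magnet are where they were, to within about a pixel. The punch, hammer and wire brush also look unmoved.
- **Forces:** wrist force readings stayed at about 2 N per axis. The gripper ended at z = 0.22 m, touching nothing.
- **Network disagreements in the last top picture:** the networks did not find the tube, which was half in shadow, or the magnet. They also put "bush" on the hammer. I checked the tube, magnet and bush by eye instead.

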